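# Fit the battery in the countertop timer and set its dial

## Robot

A 6-joint arm with a two-finger parallel gripper is mounted at the origin on a cart in front of the work surface, level with it; the furniture and walls round the work are solid. World frame = base frame: x ahead of the robot, y to its left, z up, the work surface at z = 0. Lengths are in m, angles in rad, forces in N, time in s.
With the tool pointing down it reaches from about 0.325 to 0.875 m from the base axis. Payload 4.4 kg.
Tool frame: the origin (TCP) lies on the centre line of the jaws, within the pads' length; the fingertips stand 8 mm ahead of it and the grasp point (between the pads) lies 11 mm behind it; z points along the fingers, y is the line along which they close (so a half turn about z gives the same grasp; the last joint's range is limited). The gripper opens to 85 mm and grips with 20 to 120 N. Pads are 22 mm wide; open, the fingers measure 114 mm over their backs; the gripper's body (76 mm by 85 mm) begins 54 mm behind the grasp point. The pads swing forward as they close: fully open they stand 13 mm farther back than shut.
Start: joints at [-1.329, 0.207, 1.542, -0, 1.393, -0.15], TCP at [0.22, -0.531, 0.214] pointing down, gripper open.
Joint ranges: [-2.73, 2.73], [-0.86, 2.22], [0.23, 2.46], [-1.11, 4.25], [0.08, 2.63], [-2.82, 2.82]. Speed limits (rad/s): [2.79, 2.79, 3.14, 3.14, 3.14, 3.14].

## Interface

Orientations are given as [roll, pitch, yaw] about the fixed x, y, z axes, in that order (R = Rz(yaw) Ry(pitch) Rx(roll)).
In Python, from workcell import arm, optics, workorder gives the robot as it stands. The module is installed in compiled form; this text tells all that it offers.
- The arm moves only by the shell command python3 -m jog 'ROWS' [FORCE]. ROWS is JSON, a list of rows, each an object with "jaw": the finger opening in cm, from 0 to 8.54; "offset": the shift along the tool's x, y, z in cm, a list of three; "angular": the turn, a rotation vector about the tool's x, y, z in degrees, a list of three. In form: [{"jaw": jaw, "offset": [x, y, z], "angular": [ax, ay, az]}, ...]. A call has 1 to 20 rows; each row shifts and turns the commanded pose from where the row before left it, along the tool's axes as they then stand; what a row does not reach is not made up. A row lasts 1/8 s, in which the tool goes at most 62.5 mm and 10.7 degrees, less where a joint would pass 70% of its speed; a pose out of reach is approached as far as the arm can. A call with a gripper value outside its range is refused whole. The fingers move at their own pace and stop on an object; FORCE is the grip in N (left out, the last holds). Time passes only in rows, so rows that do not move let the fingers close. It gives the time, the measured TCP pose, the force, the opening and the grip force at its end, in the units of the state.
- arm.read_state(): the state, without advancing time (a new reading comes with each control period).
- optics.grab_frame(name): name is "side" or "top" or "wrist"; returns the picture (480x640x3 uint8, red, green, blue); there is no depth.
- optics.get_calibration(name): a dict with "intrinsics" (3x3 intrinsics, pixels), "D" ([k1, k2, p1, p2, k3] as OpenCV has them; the pictures are not rectified), "R" (3x3) and "t" (3): a world point X has camera coordinates R X + t; the wrist camera has in their place "hand_eye" (4x4, takes a point from camera to tool coordinates, whose origin is the TCP and whose axes are the flange's). Camera axes: x right, y down, z forward; pixel columns grow to the right and rows downward; lengths in m; the calibration is good to about 2 mm. A picture is of the moment at which its call begins: read the wrist's pose just before it. get_calibration takes no time and is no camera call.
- workorder.job_done(): hands the job in; it is judged then, once.
The state is a dict: "time_s": time; "q": joint angles; "joint_vel": joint speeds; "effort": joint torques, N m; "tool_pos": TCP position; "tcp_rot": TCP orientation; "wrist_force": force on the tool from outside, world axes, zero at the start; "wrist_torque": the same for the moment, N m; "finger_gap": finger opening in m; "finger_force": force on a finger pad.
Only numpy, scipy, OpenCV 4.12 (cv2) and the standard library are available. Lean on these libraries where they do the work, as an engineer would, in place of code of your own. Each camera call takes 0.05 s, during which the arm holds its last target. There are 200 camera calls.

## Task

Take the thick battery cell from the grey tray and fit it in the white timer's bay: flat end against the coil spring, push the spring in, and bring the nub end down behind the small steel lip so that the cell lies level in its cradle, held between spring and contact wall. Then turn the dial clockwise until it has clicked home at the fifth short mark after the long 'off' mark, and let go. Leave the thin cell in its place and do not knock the shaker, pot or cup about.

Things in the scene. Friction and masses are not known exactly. Their poses are not given: they have to be found in the camera images.
- cell_center (a point): The thick cell: black cylinder with a copper band near its nub end, diameter 26 mm, 50 mm long in all, the last 5 mm being a steel nub of 9 mm diameter; 65 g. It lies on the tray's rails, axis 27.5 mm above the worktop. This point is its centre, half-way along the 50 mm; +x runs along the axis towards the nub, the other end is flat. It may be rolled about x.
- cell_nub (a point): Centre of the tip of the thick cell's nub, on its axis, 25 mm from the centre. Same axes as cell_center.
- cell_flat (a point): Centre of the thick cell's flat end, on its axis, 25 mm from the centre. Same axes as cell_center.
- cell: The thick cell itself (same point and axes as cell_center).
- thin_cell_center (a point): The thin cell, not wanted: diameter 14.5 mm, 50 mm long, centre of it, axis 20 mm above the worktop. It lies in the other place of the tray, parallel to the thick cell, 62 mm beside it, and must stay there. Either cell may lie in either place.
- cell_tray: Fixed grey plastic tray 66 x 120 mm, 6 mm thick, with two pairs of rails 44 mm long whose tops are 16 mm above the worktop (each pair spans 18 mm over its outsides). Origin: centre of its underside. The cells lie along its x, at y = +31 and -31 mm; their nubs point to its +x.
- timer_unit: The timer: fixed white slab with rubber feet, deck 20 mm above the worktop. Origin on the worktop below seat, same axes as seat. It reaches from x = -56 to +124 mm and over y = +-46 mm. In x order: spring housing, spring, bay, contact wall with lip, dial.
- seat (a point): Where the cell's centre lies when fitted, 42 mm above the worktop. +x points along the bay from the spring to the contact wall and on to the dial; z up. Seated, the nub points to +x. The cell rests on two rails (x = -23 to +17 mm, outsides at y = +-8 mm, tops 12 mm below seat). The sides of the bay are open: beside the rails there is only the deck, 22 mm below seat, so fingers fit on both sides.
- lip (a point): Middle of the retaining lip's free edge, axes as seat: x = +20.8 mm, 9.25 mm above seat. The steel lip is 3.5 mm thick and 16 mm wide and sticks out of the contact wall towards the spring. The wall's face, which the seated nub touches, is at x = +25 mm of seat; wall 26 mm wide, top 12 mm above seat. The nub must end up beneath the lip, so the cell cannot be dropped straight in.
- spring_face (a point): Centre of the steel contact disc (22 mm diameter) on the coil spring, at the level of seat; with the spring free it stands at x = -22 mm of seat. It faces seat's +x; same axes. The spring housing behind it has its front at x = -40 mm and its top 15 mm above seat.
- spring (a joint): How far the spring is pressed in towards seat's -x, m: 0 free, 0.013 at most; 0.003 when the cell is seated. Force about 1.5 N when free plus 0.6 N per mm (7.5 N at 10 mm). To get the nub past the lip level it must be pressed in at least 7.5 mm; 10 mm gives room.
- dial_grip (a point): On the axis of the grey dial, 43 mm above the worktop, at the height to grip; at x = +90 mm of seat. The dial is a ribbed disc of 52 mm diameter, top at 33 mm above the worktop, with an upright grip bar 46 mm long, 12 mm wide, its top 51 mm above the worktop. x runs along the bar towards its pointer end (white line), z up.
- dial (a joint): Dial angle, rad, growing clockwise seen from above. 0 = at the long 'off' mark (end stop), with seven short marks every 0.349 rad (20 degrees) after it; the end stop is at 2.443. It clicks into a notch at each mark (about 0.05 N m to turn past a click). It starts at the first, second or third short mark; the fifth is at 1.745.
- shaker: Bystander: small shaker 44 mm across, 90 mm high, behind the gap between tray and timer.
- pot_1: Bystander: small lidded pot, 63 mm across and 34 mm high, near the front edge.
- mug_2: Bystander: small cup 61 mm across with a handle, 51 mm high, at the front on the right.
There are look-alikes about, which are no part of the job. What is shaped like the cell but red is not meant.

How it is judged:
On the way, in this order (a step that is already met when the one before it is completed fails the run):
1. the thick cell lies seated in the bay, nub under the lip, spring pressing on its flat end (x of cell_nub in the frame of seat between 0.022 and 0.028 m and y of cell_nub in the frame of seat between -0.0035 and 0.0035 m and z of cell_nub in the frame of seat between -0.003 and 0.003 m and y of cell_flat in the frame of seat between -0.0035 and 0.0035 m and z of cell_flat in the frame of seat between -0.003 and 0.003 m and value of joint spring between 0.001 and 0.006 m), for 0.2 s.
2. with the cell still seated, the dial is at the fifth mark (all of step 1 and value of joint dial between 1.645 and 1.845 rad), for 0.2 s.
At the end, for the whole second after the job is handed in: The thick cell lies level in the bay, its nub tip 22 to 28 mm from seat towards the contact wall, both ends within 3.5 mm sideways and 3 mm in height of the bay's axis, the spring pressed in 1 to 6 mm; the dial is within 0.1 rad of the fifth mark (1.745 rad); cell and dial are at rest (all of step 2 and linear speed of cell below 0.02 m/s and velocity of joint dial between -0.1 and 0.1 rad/s); the robot touches nothing.
It fails at once if the thin cell is shifted more than 20 mm (distance of thin_cell_center from where it was at the start of the episode above 0.02 m).
It fails at once if a bystander (shaker, pot, cup) is shifted more than 40 mm (distance of any of shaker, pot_1, mug_2 from where it was at the start of the episode above 0.04 m).
It also fails if it takes over 48 s, if anything falls off the work surface, if the arm or the gripper's body presses on something with over 40 N, if the wrist force passes 120 N, or if a joint passes its speed limit or range.

## Working session

There is one attempt and no reset: what is moved stays moved. The work goes in short steps, Python scripts to look and compute and a shell command to move; the robot and the scene stay as the last step left them, time stands still between calls to the robot, and variables do not carry over. Pictures are saved under pics/ and viewed, at most 10 in all, crops included, and the job is handed in when it is done.

```bash
mkdir -p pics; python3 - <<'E'
from workcell import arm, optics
import cv2, numpy as np
s=arm.read_state(); print(s['time_s'],s['tool_pos'],s['tcp_rot'],s['finger_gap'])
for n in ('top','side','wrist'):
    f=optics.grab_frame(n); cv2.imwrite(f'pics/{n}0.png',f[:,:,::-1]); c=optics.get_calibration(n); print(n,{k:np.round(np.array(v),4).tolist() for k,v in c.items()})
E
```

```text
0.0 [ 0.21989187 -0.53042446  0.21285993] [-3.13925344e+00 -3.50144318e-04  3.92846346e-01] 0.08555042607242486
top {'intrinsics': [[508.4606, 0.0, 322.2156], [0.0, 508.4606, 229.7099], [0.0, 0.0, 1.0]], 'D': [-0.1089, 0.0, 0.0, 0.0, 0.0], 'R': [[0.0154, -0.9999, -0.002], [-0.9947, -0.0152, -0.1014], [0.1014, 0.0035, -0.9948]], 't': [0.0024, 0.5286, 1.0576]}
side {'intrinsics': [[585.5863, 0.0, 316.648], [0.0, 585.5863, 239.6491], [0.0, 0.0, 1.0]], 'D': [-0.1934, 0.0, 0.0, 0.0, 0.0], 'R': [[-0.9906, -0.1367, -0.0015], [-0.0559, 0.415, -0.9081], [0.1248, -0.8995, -0.4188]], 't': [0.5166, 0.0831, 1.2416]}
wrist {'intrinsics': [[359.9976, 0.0, 319.3159], [0.0, 359.9976, 241.6099], [0.0, 0.0, 1.0]], 'D': [0.0198, 0.0, 0.0, 0.0, 0.0], 'hand_eye': [[0.0, -0.9606, -0.2778, 0.0708], [1.0, -0.0001, 0.0003, -0.0005], [-0.0003, -0.2778, 0.9606, -0.1597], [0.0, 0.0, 0.0, 1.0]]}
```

View pics/top0.png

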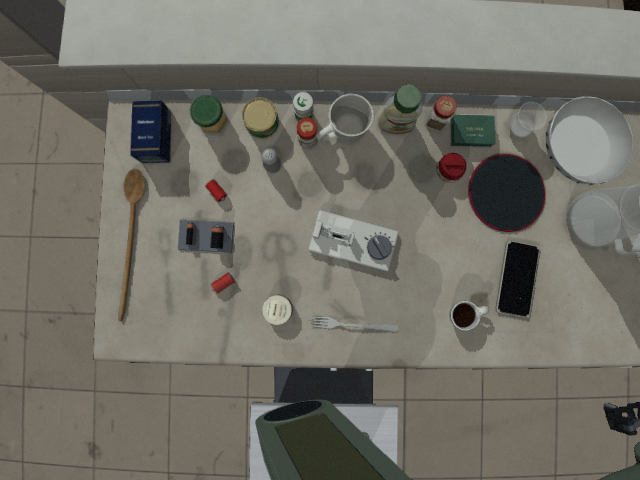

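View pics/side0.png

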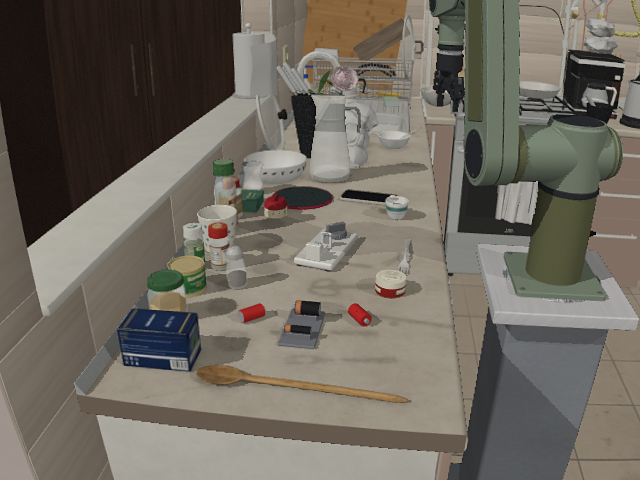

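The top view shows the tray near (207,237) with the thick cell at about (217,237), and the timer near (353,240) with its dial at (379,246). I'll enlarge both.

```bash
python3 - <<'E'
import cv2,numpy as np
f=cv2.imread('pics/top0.png')
a=cv2.resize(f[212:262,172:242],None,fx=5.6,fy=5.6,interpolation=cv2.INTER_CUBIC)
b=cv2.resize(f[205:277,302:402],None,fx=7.8,fy=7.8,interpolation=cv2.INTER_CUBIC)
b=cv2.resize(f[207:277,302:402],(800,560),interpolation=cv2.INTER_CUBIC)
cv2.imwrite('pics/b.png',b)
E
cat > h.py <<'E'
import numpy as np,cv2
from workcell import arm,optics
from scipy.spatial.transform import Rotation as Ro
def cam(n,state=None):
    c=optics.get_calibration(n);K=np.array(c['intrinsics']);D=np.array(c['D'],float)
    if n=='wrist':
        s=state or arm.read_state();H=np.array(c['hand_eye']);Rt=Ro.from_euler('xyz',s['tcp_rot']).as_matrix()
        Rw=Rt@H[:3,:3];o=Rt@H[:3,3]+np.array(s['tool_pos']);return K,D,Rw,o
    R=np.array(c['R']);return K,D,R.T,-R.T@np.array(c['t'])
def px2w(C,uv,z):
    K,D,Rw,o=C
    p=cv2.undistortPoints(np.array([[uv]],float),K,D)[0,0];d=Rw@np.array([p[0],p[1],1]);return o+d*(z-o[2])/d[2]
def w2px(C,X):
    K,D,Rw,o=C;return cv2.projectPoints(np.array([Rw.T@(np.array(X)-o)]),np.zeros(3),np.zeros(3),K,D)[0][0,0]
E
python3 - <<'E'
from h import *
C=cam('top')
for n,uv,z in [('thick',(217,237),.0275),('tray',(207,237),.012),('thin',(190,235),.02),('dial',(379,246),.05),('springhousing',(322,226),.05),('shaker',(270,156),.08),('pot',(277,310),.03),('mug',(465,316),.04)]: print(n,px2w(C,uv,z).round(3))
E
```

```text
thick [0.509 0.235 0.028]
tray [0.51  0.261 0.012]
thin [0.513 0.296 0.02 ]
dial [ 0.494 -0.108  0.05 ]
springhousing [0.534 0.011 0.05 ]
shaker [0.674 0.121 0.08 ]
pot [0.357 0.103 0.03 ]
mug [ 0.35  -0.291  0.04 ]
```

View pics/b.png

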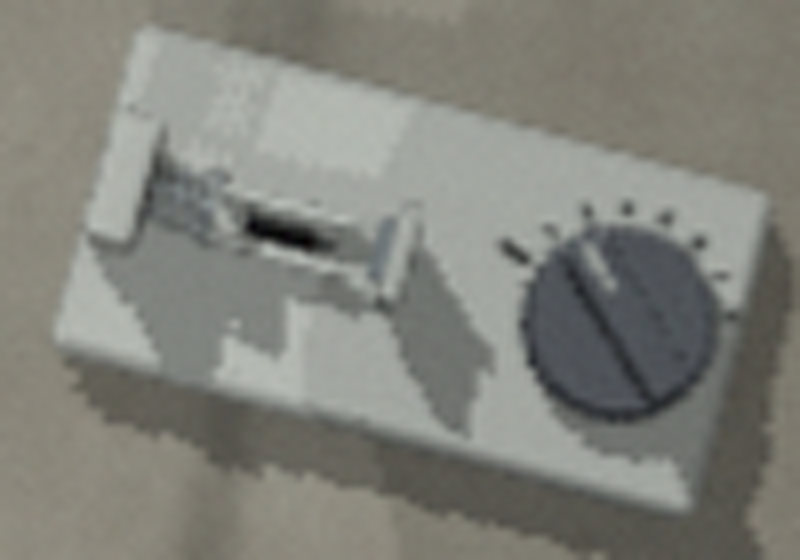

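The enlarged timer shows the housing at the left, the wall and lip at about (390,255), the dial at about (622,322), and the pointer at the second short mark. I'll move the wrist camera over the timer.

```bash
python3 -m jog '[{"jaw":5,"offset":[4.49,-3.3,-0.4],"angular":[0,0,0]},{"jaw":5,"offset":[4.49,-3.3,-0.4],"angular":[0,0,0]},{"jaw":5,"offset":[4.49,-3.3,-0.4],"angular":[0,0,0]},{"jaw":5,"offset":[4.49,-3.3,-0.4],"angular":[0,0,0]},{"jaw":5,"offset":[4.49,-3.3,-0.4],"angular":[0,0,0]},{"jaw":5,"offset":[4.49,-3.3,-0.4],"angular":[0,0,0]},{"jaw":5,"offset":[4.49,-3.3,-0.4],"angular":[0,0,0]},{"jaw":5,"offset":[4.49,-3.3,-0.4],"angular":[0,0,0]},{"jaw":5,"offset":[4.49,-3.3,-0.4],"angular":[0,0,0]},{"jaw":5,"offset":[4.49,-3.3,-0.4],"angular":[0,0,0]},{"jaw":5,"offset":[0,0,0],"angular":[0,0,-10.5]},{"jaw":5,"offset":[0,0,0],"angular":[0,0,-10.5]},{"jaw":5,"offset":[0,0,0],"angular":[0,0,-10.5]},{"jaw":5,"offset":[0,0,0],"angular":[0,0,-10.5]},{"jaw":5,"offset":[0,0,0],"angular":[0,0,-10.5]},{"jaw":5,"offset":[0,0,0],"angular":[0,0,0]},{"jaw":5,"offset":[0,0,0],"angular":[0,0,0]}]'
python3 - <<'E'
from h import *
import json
s=arm.read_state(); f=optics.grab_frame('wrist'); cv2.imwrite('pics/w1.png',f[:,:,::-1])
json.dump({k:list(map(float,s[k])) for k in('tool_pos','tcp_rot')},open('w1.json','w')); print(s['tool_pos'],s['tcp_rot'],s['time_s'],s['q'])
E
```

```text
time_s: 2.28
tool_pos: [0.5084, -0.0545, 0.2539]
tcp_rot: [-3.141, 0.0, 1.307]
wrist_force: [-0.2, -0.1, -0.9]
finger_gap: 0.0501
finger_force: 0.0
[ 0.50842305 -0.05446027  0.25388455] [-3.14118313e+00  4.57734885e-06  1.30652551e+00] 2.275 [-2.76091281e-01  4.06103850e-02  1.64402125e+00 -9.47852927e-06
  1.45737045e+00 -1.18193881e-02]
```

View pics/w1.png

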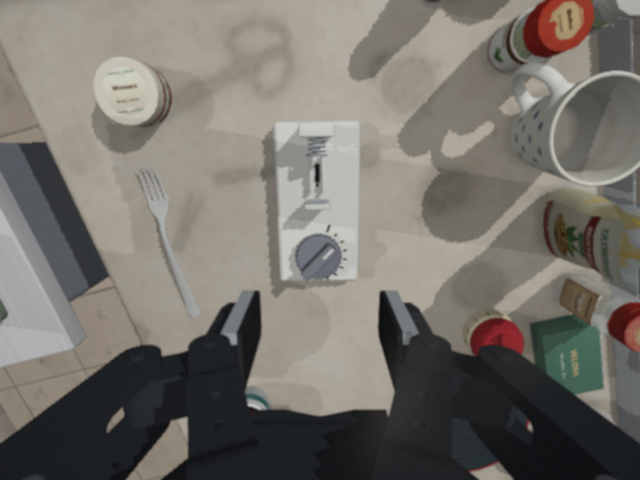

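The wrist view shows the timer upright: housing (317,128), spring (317,147), lip (317,205), dial (319,257). Enlarging.

```bash
python3 - <<'E'
import cv2
f=cv2.imread('pics/w1.png'); a=f[112:207,262:372];b=f[197:292,262:372]
import numpy as np
a=f[115:290,262:372]
k=cv2.resize(f[115:205,262:372],None,fx=3.6,fy=6,interpolation=3)
L=cv2.resize(f[115:215,268:368],(400,600),interpolation=3)
c=cv2.resize(f[115:290,265:370],(630,1050),interpolation=3)
out=np.hstack([cv2.resize(f[112:212,270:335],(390,600),interpolation=3),cv2.resize(f[195:290,270:335],(410,600),interpolation=3)])
out=np.hstack([cv2.resize(f[115:215,268:334],(396,600),interpolation=3),cv2.resize(f[195:295,298:364],(396,600),interpolation=3)])
cv2.imwrite('pics/w1c.png',out)
E
```

```text
(no output)
```

View pics/w1c.png

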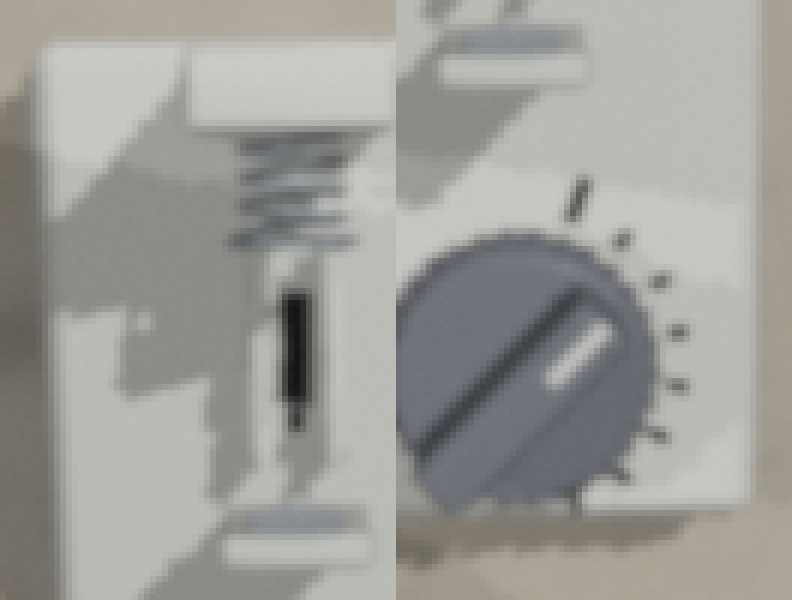

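```bash
cat > fit.py <<'E'
from h import *
import json
from scipy.optimize import least_squares
C=cam('wrist',json.load(open('w1.json')))
L=lambda x,y:(268+(x+.5)/6-.5,115+(y+.5)/6-.5); R=lambda x,y:(298+(x-396+.5)/6-.5,195+(y+.5)/6-.5)
P=[((-56,-46,20),L(40,48)),((124,46,20),R(752,505)),((25,-13,54),L(222,535)),((25,13,54),L(370,535)),((20.8,0,53),R(511,28)),((25,0,54),R(515,53)),((-22,-11,42),L(232,243)),((-22,11,42),L(355,243)),((90,0,33),R(519,369))]
def pt(p,X):
    c,s=np.cos(p[2]),np.sin(p[2]);x,y,z=np.array(X)/1000
    return [p[0]+c*x-s*y,p[1]+s*x+c*y,z]
def res(p): return np.concatenate([w2px(C,pt(p,X))-np.array(u) for X,u in P])
r=least_squares(res,[.517,-.02,-1.83],loss='soft_l1');print(r.x,np.degrees(r.x[2]));print(r.fun.reshape(-1,2).round(1))
p=r.x
# pointer + marks relative to dial
d=np.array(pt(p,(90,0,0)))[:2]
for n,u,z in [('off',R(578,200),.02),('m1',R(623,240),.02),('m2',R(660,282),.02),('m5',R(657,435),.02),('ptr out',R(605,327),.051),('ptr in',R(553,380),.051)]:
    v=px2w(C,u,z)[:2]-d;print(n,np.degrees(np.arctan2(v[1],v[0])-p[2]).round(1),np.hypot(*v).round(4))
T=cam('top')
for X in[(25,0,54),(90,0,33),(-56,-46,20)]:print('top',w2px(T,pt(p,X)))
E
python3 fit.py
```

```text
[ 0.51451687 -0.02304364 -1.82638817] -104.64433405555879
[[-2.2 -2.1]
 [ 0.4  2.6]
 [-0.3 -0.1]
 [ 0.8 -0.3]
 [ 0.4 -0. ]
 [-0.2  0.1]
 [-0.5  0. ]
 [ 1.  -0.2]
 [-0.2  1.8]]
off 159.6 0.0332
m1 139.2 0.0307
m2 118.8 0.0309
m5 59.2 0.0312
ptr out 135.4 0.0221
ptr in 133.4 0.0088
top [349.84512137 238.52994751]
top [378.94446719 247.54705439]
top [306.81447196 250.42558571]
```

```bash
python3 -m jog '[{"jaw":5,"offset":[4.9,-1.33,0.85],"angular":[0,0,0]},{"jaw":5,"offset":[4.9,-1.33,0.85],"angular":[0,0,0]},{"jaw":5,"offset":[4.9,-1.33,0.85],"angular":[0,0,0]},{"jaw":5,"offset":[4.9,-1.33,0.85],"angular":[0,0,0]},{"jaw":5,"offset":[4.9,-1.33,0.85],"angular":[0,0,0]},{"jaw":5,"offset":[4.9,-1.33,0.85],"angular":[0,0,0]},{"jaw":5,"offset":[0,0,0],"angular":[0,0,-10.1]},{"jaw":5,"offset":[0,0,0],"angular":[0,0,-10.1]},{"jaw":5,"offset":[0,0,0],"angular":[0,0,-10.1]},{"jaw":5,"offset":[0,0,0],"angular":[0,0,-10.1]},{"jaw":5,"offset":[0,0,0],"angular":[0,0,-10.1]},{"jaw":5,"offset":[0,0,0],"angular":[0,0,-10.1]},{"jaw":5,"offset":[0,0,0],"angular":[0,0,-10.1]},{"jaw":5,"offset":[0,0,0],"angular":[0,0,-10.1]},{"jaw":5,"offset":[0,0,0],"angular":[0,0,-10.1]},{"jaw":5,"offset":[0,0,0],"angular":[0,0,-10.1]},{"jaw":5,"offset":[0,0,0],"angular":[0,0,0]},{"jaw":5,"offset":[0,0,0],"angular":[0,0,0]}]'
python3 - <<'E'
from h import *
import json
s=arm.read_state(); f=optics.grab_frame('wrist'); cv2.imwrite('pics/w2.png',f[:,:,::-1])
json.dump({k:list(map(float,s[k])) for k in('tool_pos','tcp_rot')},open('w2.json','w')); print(s['tool_pos'],s['tcp_rot'],s['time_s'],s['q'])
C=cam('wrist'); u,v=map(int,w2px(C,(.51,.262,.02)));print(u,v)
u0=max(0,min(640-200,u-100));v0=max(0,min(480-150,v-75));print(u0,v0)
cv2.imwrite('pics/w2c.png',cv2.resize(f[v0:v0+150,u0:u0+200,::-1],(800,600),interpolation=3))
E
```

```text
time_s: 4.58
tool_pos: [0.5075, 0.2501, 0.203]
tcp_rot: [-3.142, -0.0, 3.069]
wrist_force: [0.2, -0.2, 0.3]
finger_gap: 0.0501
finger_force: 0.0
[0.50754251 0.25014945 0.20304234] [-3.14157258e+00 -9.33257275e-05  3.06883290e+00] 4.575 [ 3.04977629e-01  1.96467942e-01  1.57693089e+00  1.60880583e-05
  1.36828797e+00 -1.19306218e+00]
331 214
231 139
```

View pics/w2c.png

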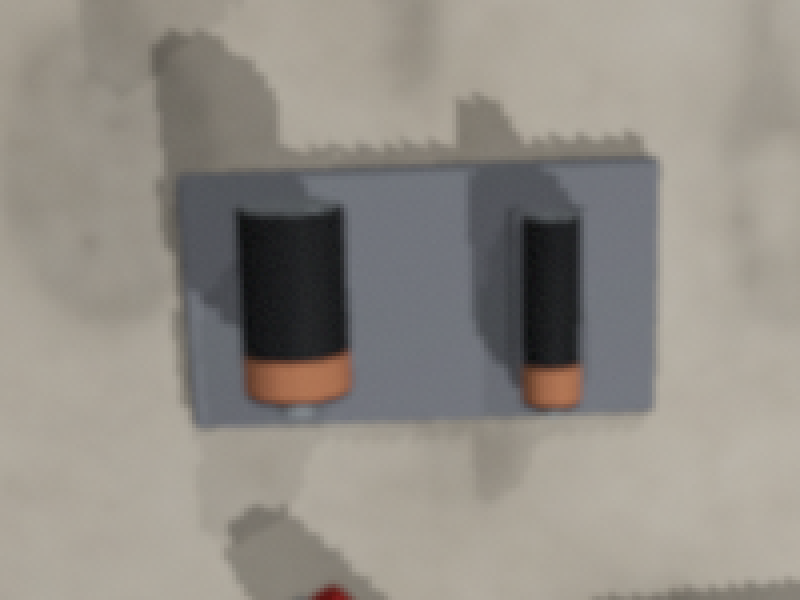

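```bash
python3 - <<'E'
from h import *
import json
C=cam('wrist',json.load(open('w2.json')))
G=lambda x,y:(231+(x+.5)/4-.5,139+(y+.5)/4-.5)
q=[px2w(C,G(*u),.006) for u in[(178,175),(657,158),(652,410),(197,427)]]
print('tray',np.mean(q,0).round(4),'sides',[np.linalg.norm(q[i]-q[i-1]).round(4) for i in range(4)])
d=(q[3]-q[0])+(q[2]-q[1]); e=(q[0]-q[1])+(q[3]-q[2]); print('yaw',np.degrees(np.arctan2(d[1],d[0])),np.degrees(np.arctan2(e[1],e[0]))+90)
a=px2w(C,G(290,212),.0405);b=px2w(C,G(299,403),.0405);n=px2w(C,G(301,417),.031)
L0,R0=px2w(C,G(239,250),.029),px2w(C,G(345,250),.029)
print(a.round(4),b.round(4),n.round(4),np.linalg.norm(a-b),np.degrees(np.arctan2((b-a)[1],(b-a)[0])),np.linalg.norm(L0-R0))
u=(b-a)/np.linalg.norm(b-a);print('centre',(a+u*.025).round(4),(b-u*.02).round(4),(n-u*.025).round(4))
s=arm.read_state();Rt=Ro.from_euler('xyz',s['tcp_rot']).as_matrix()
c=(a+u*.025+b-u*.02)/2; c[2]=.0275-.010; print(c,'tool move cm',(Rt.T@(c-s['tool_pos'])*100).round(2))
E
```

```text
tray [0.5113 0.267  0.006 ] sides [np.float64(0.0649), np.float64(0.1177), np.float64(0.0644), np.float64(0.1176)]
yaw -1.8588349022503252 -2.0553228283768163
[0.4829 0.2379 0.0405] [0.5274 0.2362 0.0405] [0.5336 0.2358 0.031 ] 0.04451656493140662 -2.20099049467061 0.024772765597307095
centre [0.5079 0.2369 0.0405] [0.5074 0.237  0.0405] [0.5086 0.2368 0.031 ]
[0.50765896 0.23694116 0.0175    ] tool move cm [-0.11 -1.31 18.55]
```

The crop shows the thick cell from flat end (290,212) to nub (301,417), with the thin cell to its right at x≈552. Moving down to grasp it.

```bash
python3 -m jog '[{"jaw":5,"offset":[-0.1,-1.3,4],"angular":[0,0,-2.1]},{"jaw":5,"offset":[0,0,5],"angular":[0,0,0]},{"jaw":5,"offset":[0,0,5],"angular":[0,0,0]},{"jaw":5,"offset":[0,0,3],"angular":[0,0,0]},{"jaw":5,"offset":[0,0,1.4],"angular":[0,0,0]},{"jaw":5,"offset":[0,0,0],"angular":[0,0,0]},{"jaw":5,"offset":[0,0,0],"angular":[0,0,0]}]'; python3 -m jog '[{"jaw":2,"offset":[0,0,0],"angular":[0,0,0]},{"jaw":2,"offset":[0,0,0],"angular":[0,0,0]},{"jaw":2,"offset":[0,0,0],"angular":[0,0,0]},{"jaw":2,"offset":[0,0,0],"angular":[0,0,0]},{"jaw":2,"offset":[0,0,0],"angular":[0,0,0]},{"jaw":2,"offset":[0,0,0],"angular":[0,0,0]}]' 60
```

```text
time_s: 5.5
tool_pos: [0.5093, 0.2376, 0.0208]
tcp_rot: [3.141, 0.003, 3.108]
wrist_force: [0.2, 0.0, 0.9]
finger_gap: 0.0497
finger_force: 0.0
time_s: 6.25
tool_pos: [0.5085, 0.2371, 0.0197]
tcp_rot: [3.141, 0.002, 3.109]
wrist_force: [0.9, -1.2, 5.0]
finger_gap: 0.0202
finger_force: 2.0
```

```bash
python3 - <<'E'
from h import *
f=optics.grab_frame('wrist'); g=optics.grab_frame('side')
a=cv2.resize(f[:,:,::-1],(480,360)); C=cam('side');u,v=map(int,w2px(C,(.51,.237,.03)));print(u,v)
b=cv2.resize(g[v-45:v+45,u-40:u+40,::-1],(320,360),interpolation=3)
cv2.imwrite('pics/g1.png',np.hstack([a,b])); print(w2px(cam('wrist'),(.508,.237,.0275)))
E
```

```text
305 307
[318.02706442 296.79535068]
```

View pics/g1.png

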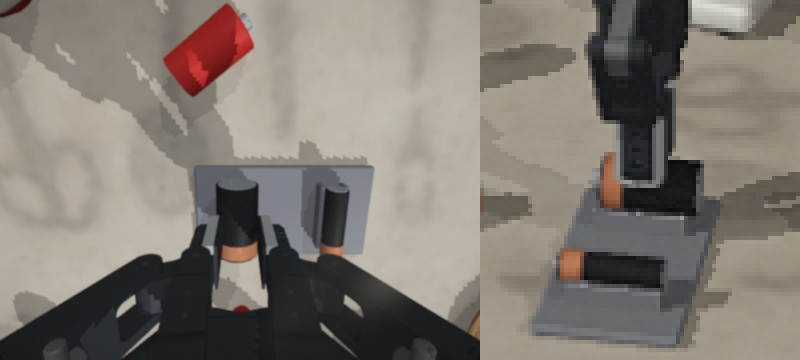

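The wrist view (left) shows the pads on both sides of the thick cell. In the side view (right) the tip looks high on the cell, at about (640,185). I'll check this by projection.

```bash
python3 - <<'E'
from h import *
s=arm.read_state();print({k:np.round(s[k],3).tolist() for k in('tool_pos','finger_gap','finger_force','wrist_force')})
C=cam('side');f=lambda X:((w2px(C,X)-[265,262])*4+[480,0]).round().tolist()
for y in (.250,.237):
  for z in(.012,.0275,.036): print(y,z,f((.5085,y,z)))
print('cell ends bottom',f((.4835,.237,.0145)),f((.5285,.237,.0145)),'top',f((.4835,.237,.0405)),f((.5285,.237,.0405)),'tray corner near',f((.546,.326,.006)),f((.480,.328,.006)))
E
```

```text
{'tool_pos': [0.508, 0.237, 0.02], 'finger_gap': 0.02, 'finger_force': 2.225, 'wrist_force': [0.856, -0.45, 4.469]}
0.25 0.012 [640.0, 231.0]
0.25 0.0275 [640.0, 202.0]
0.25 0.036 [640.0, 186.0]
0.237 0.012 [645.0, 216.0]
0.237 0.0275 [644.0, 188.0]
0.237 0.036 [644.0, 172.0]
cell ends bottom [698.0, 215.0] [602.0, 208.0] top [698.0, 167.0] [601.0, 160.0] tray corner near [529.0, 329.0] [678.0, 344.0]
```

```bash
python3 -m jog '[{"jaw":5,"offset":[0,0,0],"angular":[0,0,0]},{"jaw":5,"offset":[0,0,0],"angular":[0,0,0]},{"jaw":5,"offset":[0,0,0],"angular":[0,0,0]},{"jaw":5,"offset":[0,0,0.3],"angular":[0,0,0]},{"jaw":5,"offset":[0,0,0.3],"angular":[0,0,0]},{"jaw":5,"offset":[0,0,0],"angular":[0,0,0]}]' 30;  python3 - <<'E'
from h import *
f=optics.grab_frame('wrist'); g=optics.grab_frame('side')
a=f[225:475,200:460,::-1]; a=cv2.resize(a,(416,400),interpolation=3); b=cv2.resize(g[262:352,265:345,::-1],(356,400),interpolation=3)
cv2.imwrite('pics/g2.png',np.hstack([a,b]))
print(arm.read_state()['wrist_force'])
E
```

```text
time_s: 7.1
tool_pos: [0.5072, 0.237, 0.0126]
tcp_rot: [-3.141, -0.001, 3.108]
wrist_force: [-0.5, -0.6, -1.3]
finger_gap: 0.0498
finger_force: 0.0
[-0.67415422 -0.23773788 -0.38197757]
```

View pics/g2.png

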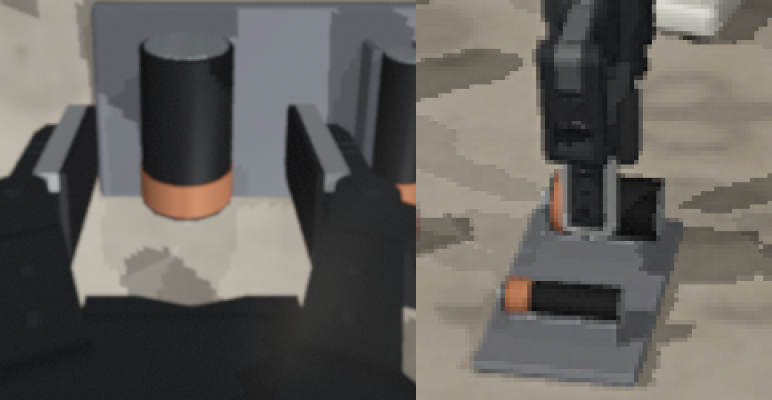

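The wrist view shows the open pads straddling the cell, and in the side view the tip bottom at (590,235) is about 31 mm up. The TCP height therefore reads about 19 mm too low, and I'll work relative to what the cameras show. I'll go 14 mm lower, shift 3 mm towards the flat end, and grip.

```bash
python3 -m jog '[{"jaw":5,"offset":[0.3,0,0.5],"angular":[0,0,0]},{"jaw":5,"offset":[0,0,0.5],"angular":[0,0,0]},{"jaw":5,"offset":[0,0,0.4],"angular":[0,0,0]},{"jaw":5,"offset":[0,0,0],"angular":[0,0,0]}]'; python3 -m jog '[{"jaw":2,"offset":[0,0,0],"angular":[0,0,0]},{"jaw":2,"offset":[0,0,0],"angular":[0,0,0]},{"jaw":2,"offset":[0,0,0],"angular":[0,0,0]},{"jaw":2,"offset":[0,0,0],"angular":[0,0,0]},{"jaw":2,"offset":[0,0,0],"angular":[0,0,0]}]' 60
```

```text
time_s: 7.7
tool_pos: [0.5042, 0.2371, -0.0015]
tcp_rot: [-3.141, -0.001, 3.109]
wrist_force: [0.1, -0.7, -0.2]
finger_gap: 0.0502
finger_force: 0.0
time_s: 8.32
tool_pos: [0.5052, 0.2361, -0.0003]
tcp_rot: [-3.14, 0.001, 3.109]
wrist_force: [-0.2, -5.4, 4.6]
finger_gap: 0.0238
finger_force: 58.7
```

```bash
python3 -m jog '[{"jaw":2,"offset":[0,0,-2],"angular":[0,0,0]},{"jaw":2,"offset":[0,0,-4],"angular":[0,0,0]},{"jaw":2,"offset":[0,0,-4],"angular":[0,0,0]},{"jaw":2,"offset":[-0.35,-5.18,0],"angular":[0,0,0]},{"jaw":2,"offset":[-0.35,-5.18,0],"angular":[0,0,0]},{"jaw":2,"offset":[-0.35,-5.18,0],"angular":[0,0,0]},{"jaw":2,"offset":[-0.35,-5.18,0],"angular":[0,0,0]},{"jaw":2,"offset":[-0.35,-5.18,0],"angular":[0,0,0]},{"jaw":2,"offset":[0,0,0],"angular":[0,0,10.28]},{"jaw":2,"offset":[0,0,0],"angular":[0,0,10.28]},{"jaw":2,"offset":[0,0,0],"angular":[0,0,10.28]},{"jaw":2,"offset":[0,0,0],"angular":[0,0,10.28]},{"jaw":2,"offset":[0,0,0],"angular":[0,0,10.28]},{"jaw":2,"offset":[0,0,0],"angular":[0,0,10.28]},{"jaw":2,"offset":[0,0,0],"angular":[0,0,10.28]},{"jaw":2,"offset":[0,0,0],"angular":[0,0,10.28]},{"jaw":2,"offset":[0,0,0],"angular":[0,0,10.28]},{"jaw":2,"offset":[0,0,0],"angular":[0,0,10.28]},{"jaw":2,"offset":[0,0,0],"angular":[0,0,0]}]'
python3 - <<'E'
from h import *
import json
s=arm.read_state(); f=optics.grab_frame('wrist')[:,:,::-1]; g=optics.grab_frame('side')[:,:,::-1];t=optics.grab_frame('top')[:,:,::-1]
for n,i in(('w3',f),('s3',g),('t3',t)):cv2.imwrite(f'pics/{n}.png',i)
json.dump({k:list(map(float,s[k])) for k in('tool_pos','tcp_rot')},open('w3.json','w')); print(s['tool_pos'],s['tcp_rot'],s['time_s'])
u,v=map(int,w2px(cam('side'),(.51,-.03,.08)));print(u,v)
cv2.imwrite('pics/m3.png',np.hstack([cv2.resize(f[200:440,220:420],(400,480),interpolation=3),cv2.resize(g[v-60:v+60,u-50:u+50],(400,480),interpolation=3)]))
E
```

```text
time_s: 10.7
tool_pos: [0.5136, -0.0219, 0.099]
tcp_rot: [3.141, -0.001, 1.316]
wrist_force: [0.6, 0.8, -0.6]
finger_gap: 0.0241
finger_force: 59.2
[ 0.51361286 -0.0218824   0.09897313] [ 3.14148330e+00 -7.19050243e-04  1.31635162e+00] 10.7
323 225
```

View pics/m3.png

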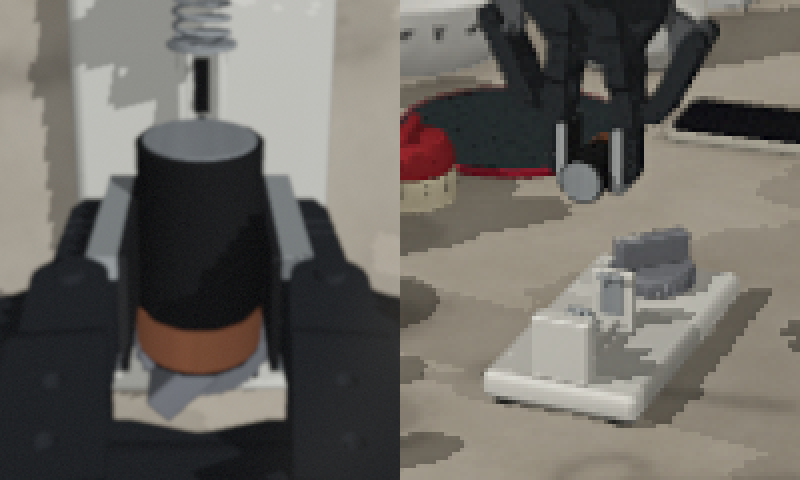

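The wrist view shows the cell held straight, with its flat end centred at crop (199,140) and the spring disc at (201,43). The side view shows it level above the bay. Now I'll fit the positions relative to the camera.

```bash
cat > rel.py <<'E'
from h import *
import json
exec(open('fit.py').read().split("def res")[0].split("import json")[1].join(["",""]) if 0 else "")
from scipy.optimize import least_squares
src=open('fit.py').read().split("def res")[0]; exec(src)
K,D,Rw,o=C
def res(p): return np.concatenate([w2px((K,D,Rw,o+np.array([0,0,p[3]])),pt(p,X))-np.array(u) for X,u in P])
r=least_squares(res,[.517,-.02,-1.83,0],loss='soft_l1',f_scale=.5);p=r.x;print('seat,dz',p.round(4),np.degrees(p[2]).round(2));print(r.fun.reshape(-1,2).round(1).tolist())
s3=json.load(open('w3.json'));K3,D3,R3,o3=cam('wrist',s3)
o3=o3+np.array([0,0,p[3]]);C3=(K3,D3,R3,o3)
W=lambda x,y:np.array([220+(x+.5)/2-.5,200+(y+.5)/2-.5])
ex,ey,ez=[Ro.from_euler('xyz',s3['tcp_rot']).as_matrix()[:,i] for i in range(3)]
obs=[(13*np.array(a),W(*u)) for a,u in[((-1,0),(136,141)),((1,0),(263,141)),((0,-1),(200,119)),((0,1),(200,161))]]
def r2(q): return np.concatenate([w2px(C3,q+ey*a[0]/1000+ez*a[1]/1000)-u for a,u in obs])
# unknown flat centre world
q0=np.array(s3['tool_pos'])+ex*.02-ez*.02+[0,0,p[3]]
k=least_squares(r2,q0);q=k.x;print('flat',q.round(4),k.fun.reshape(-1,2).round(1).tolist())
c,s=np.cos(p[2]),np.sin(p[2]);M=np.array([[c,s,0],[-s,c,0],[0,0,1]])
print('flat in seat frame mm',(M@(q-[p[0],p[1],.042])*1000).round(1))
print('disc pred in w3',w2px(C3,pt(p,(-22,0,53))),'obs',W(201,43), 'reading-based flat z',s3['tool_pos'][2]+.0278)
S=cam('side');print('side pred flat',w2px(S,q),'obs (319,210.2)','dial',w2px(S,pt(p,(90,0,51))),'housing top L/R front',w2px(S,pt(p,(-56,-46,20))),w2px(S,pt(p,(-56,46,20))))
E
python3 rel.py
```

```text
seat,dz [ 0.514  -0.0245 -1.8228  0.0105] -104.44
[[-1.2, 0.0], [-0.3, 0.3], [0.1, -0.4], [0.5, -0.7], [0.4, -0.3], [-0.2, -0.3], [-0.3, 1.1], [0.5, 0.8], [-0.0, 0.1]]
flat [ 0.5149 -0.017   0.0925] [[7.0, -1.2], [-6.8, -1.2], [-0.1, 19.2], [-0.2, -19.4]]
flat in seat frame mm [-7.4 -1.  50.5]
disc pred in w3 [321.01738974 224.39797765] obs [320.25 221.25] reading-based flat z 0.1267731266945724
side pred flat [320.62593659 222.88673211] obs (319,210.2) dial [335.6385125  223.97600271] housing top L/R front [331.57443743 265.29124827] [292.53349592 258.068299  ]
```

```bash
sed -i 's/((0,-1),(200,119)),((0,1),(200,161))/((0,1),(200,119)),((0,-1),(200,161))/' rel.py; python3 rel.py | tail -4
```

```text
flat [ 0.5183 -0.0038  0.1295] [[0.4, -0.7], [-0.2, -0.8], [-0.2, -0.0], [-0.1, 1.4]]
flat in seat frame mm [-21.1  -1.   87.5]
disc pred in w3 [321.01738974 224.39797765] obs [320.25 221.25] reading-based flat z 0.1267731266945724
side pred flat [318.29432175 209.32554466] obs (319,210.2) dial [335.6385125  223.97600271] housing top L/R front [331.57443743 265.29124827] [292.53349592 258.068299  ]
```

```bash
python3 -m jog '[{"jaw":2,"offset":[0,0.07,3],"angular":[0,0,0]},{"jaw":2,"offset":[0,0,2.5],"angular":[0,0,0]},{"jaw":2,"offset":[0,0,0.6],"angular":[0,0,0]},{"jaw":2,"offset":[0,0,0.5],"angular":[0,0,0]},{"jaw":2,"offset":[0,0,0],"angular":[0,0,0]},{"jaw":2,"offset":[0,0,0],"angular":[0,0,0]}]' 80; python3 -m jog '[{"jaw":2,"offset":[0.25,0,0],"angular":[0,0,0]},{"jaw":2,"offset":[0.25,0,0],"angular":[0,0,0]},{"jaw":2,"offset":[0,0,0],"angular":[0,0,0]},{"jaw":2,"offset":[0,0,0],"angular":[0,0,0]}]'
```

```text
time_s: 11.6
tool_pos: [0.5135, -0.022, 0.0361]
tcp_rot: [-3.139, 0.0, 1.316]
wrist_force: [-10.4, 3.4, 19.2]
finger_gap: 0.0228
finger_force: 82.5
time_s: 12.1
tool_pos: [0.5163, -0.0183, 0.0336]
tcp_rot: [3.14, 0.001, 1.315]
wrist_force: [-1.2, -4.5, 0.9]
finger_gap: 0.0234
finger_force: 80.0
```

```bash
cat > prof.py <<'E'
from h import *
import sys
f=optics.grab_frame('wrist')[:,:,::-1];n=sys.argv[1];cv2.imwrite(f'pics/{n}.png',f);cv2.imwrite(f'pics/{n}_s.png',optics.grab_frame('side')[:,:,::-1]);cv2.imwrite(f'pics/{n}_t.png',optics.grab_frame('top')[:,:,::-1])
for m in('w3',n):
    i=cv2.imread(f'pics/{m}.png').astype(int)
    for u in(300,319,338):
        c=i[250:400,u-1:u+2].mean((1,2));d=np.diff(cv2.GaussianBlur(c.reshape(-1,1),(1,3),0).ravel()); k=np.where(abs(d)>9)[0]
        print(m,u,[(int(j+250),int(d[j])) for j in k if abs(d[j])==abs(d[max(0,j-3):j+4]).max()])
    for v in(300,330):
        c=i[v-1:v+2,270:370].mean((0,2));d=np.diff(c);print(m,'row',v,[(int(j+270),int(d[j])) for j in np.where(abs(d)>9)[0]])
E
python3 prof.py w4
```

```text
w3 300 [(261, -9), (277, -25), (361, 16), (381, -9), (393, 10)]
w3 319 [(255, 29), (280, -31), (364, 17), (388, 18), (397, 14)]
w3 338 [(261, -25), (278, -28), (361, 16), (383, 15), (393, 12)]
w3 row 300 [(270, 19), (271, 11), (282, -9), (283, -25), (284, -33), (285, -21), (353, 27), (354, 33), (355, 21), (367, -12), (368, -21)]
w3 row 330 [(270, 12), (276, -12), (277, -31), (278, -40), (279, -21), (359, 20), (360, 30), (361, 19)]
w4 300 [(251, 12), (277, -25), (361, 15), (383, 37), (397, -10)]
w4 319 [(254, 13), (261, -10), (280, -30), (365, 16), (387, 42), (396, -33)]
w4 338 [(261, -24), (278, -27), (361, 15), (382, -13), (392, 29)]
w4 row 300 [(270, 21), (271, 25), (272, 12), (283, -13), (284, -29), (285, -35), (286, -14), (352, 22), (353, 31), (354, 24), (366, -11), (367, -18), (368, -15)]
w4 row 330 [(270, 19), (271, 14), (277, -12), (278, -31), (279, -38), (280, -20), (354, 9), (358, 26), (359, 35), (360, 24), (366, -12)]
```

The cell has not moved in the grip, and the spring force of about 4.7 N gives roughly 5 mm of compression. I'll press on to 10 mm.

```bash
python3 -m jog '[{"jaw":2,"offset":[0.25,0,0],"angular":[0,0,0]},{"jaw":2,"offset":[0.25,0,0],"angular":[0,0,0]},{"jaw":2,"offset":[0,0,0],"angular":[0,0,0]},{"jaw":2,"offset":[0,0,0],"angular":[0,0,0]},{"jaw":2,"offset":[0,0,0],"angular":[0,0,0]}]'; python3 -m jog '[{"jaw":2,"offset":[0,0,0.3],"angular":[0,0,0]},{"jaw":2,"offset":[0,0,0.3],"angular":[0,0,0]},{"jaw":2,"offset":[0,0,0],"angular":[0,0,0]},{"jaw":2,"offset":[0,0,0],"angular":[0,0,0]}]'
```

```text
time_s: 12.88
tool_pos: [0.5173, -0.0139, 0.0333]
tcp_rot: [3.14, 0.002, 1.315]
wrist_force: [-1.8, -7.2, 3.1]
finger_gap: 0.0235
finger_force: 80.0
time_s: 13.38
tool_pos: [0.5169, -0.0139, 0.0269]
tcp_rot: [3.141, 0.002, 1.315]
wrist_force: [-1.4, -7.4, 0.6]
finger_gap: 0.0234
finger_force: 80.0
```

```bash
python3 -m jog '[{"jaw":2,"offset":[0,0,0.3],"angular":[0,0,0]},{"jaw":2,"offset":[0,0,0.3],"angular":[0,0,0]},{"jaw":2,"offset":[0,0,0.3],"angular":[0,0,0]},{"jaw":2,"offset":[0,0,0],"angular":[0,0,0]},{"jaw":2,"offset":[0,0,0],"angular":[0,0,0]}]'; python3 -m jog '[{"jaw":2,"offset":[0,0,0.2],"angular":[0,0,0]},{"jaw":2,"offset":[0,0,0.1],"angular":[0,0,0]},{"jaw":2,"offset":[0,0,0],"angular":[0,0,0]},{"jaw":2,"offset":[0,0,0],"angular":[0,0,0]}]'
```

```text
time_s: 14.0
tool_pos: [0.5166, -0.0137, 0.0177]
tcp_rot: [-3.141, 0.002, 1.315]
wrist_force: [-0.6, -8.0, -0.2]
finger_gap: 0.0234
finger_force: 80.0
time_s: 14.5
tool_pos: [0.5166, -0.0137, 0.0149]
tcp_rot: [-3.141, 0.002, 1.315]
wrist_force: [-1.6, -7.4, 1.4]
finger_gap: 0.0237
finger_force: 80.1
```

```bash
python3 -m jog '[{"jaw":2,"offset":[0,0,0.1],"angular":[0,0,0]},{"jaw":2,"offset":[0,0,0],"angular":[0,0,0]},{"jaw":2,"offset":[0,0,0],"angular":[0,0,0]}]'; python3 -m jog '[{"jaw":2,"offset":[-0.3,0,0],"angular":[0,0,0]},{"jaw":2,"offset":[-0.3,0,0],"angular":[0,0,0]},{"jaw":2,"offset":[0,0,0],"angular":[0,0,0]},{"jaw":2,"offset":[0,0,0],"angular":[0,0,0]}]'
```

```text
time_s: 14.88
tool_pos: [0.5167, -0.0137, 0.0143]
tcp_rot: [-3.141, 0.002, 1.315]
wrist_force: [-2.7, -6.9, 4.2]
finger_gap: 0.0234
finger_force: 80.5
time_s: 15.38
tool_pos: [0.5155, -0.0185, 0.0142]
tcp_rot: [3.141, -0.0, 1.314]
wrist_force: [-1.3, -2.8, 4.3]
finger_gap: 0.0234
finger_force: 80.5
```

```bash
python3 prof.py w5
```

```text
w3 300 [(261, -9), (277, -25), (361, 16), (381, -9), (393, 10)]
w3 319 [(255, 29), (280, -31), (364, 17), (388, 18), (397, 14)]
w3 338 [(261, -25), (278, -28), (361, 16), (383, 15), (393, 12)]
w3 row 300 [(270, 19), (271, 11), (282, -9), (283, -25), (284, -33), (285, -21), (353, 27), (354, 33), (355, 21), (367, -12), (368, -21)]
w3 row 330 [(270, 12), (276, -12), (277, -31), (278, -40), (279, -21), (359, 20), (360, 30), (361, 19)]
w5 300 [(251, 13), (255, -11), (267, 12), (277, -23), (361, 15), (383, 13)]
w5 319 [(260, 26), (264, -25), (269, 12), (280, -33), (364, 16), (385, -10)]
w5 338 [(254, -31), (271, 9), (278, -27), (361, 16), (383, 14)]
w5 row 300 [(270, 23), (271, 23), (272, 12), (283, -13), (284, -32), (285, -31), (286, -11), (352, 21), (353, 33), (354, 24), (366, -10), (367, -19), (368, -15)]
w5 row 330 [(270, 18), (271, 14), (277, -12), (278, -30), (279, -38), (280, -21), (355, 9), (358, 26), (359, 38), (360, 23), (365, -9), (366, -9), (368, -11)]
```

The cell rests on the rails (4 N upward) and the spring is down to about 3 N. I'll release and lift.

```bash
python3 -m jog '[{"jaw":3,"offset":[0,0,0],"angular":[0,0,0]},{"jaw":4,"offset":[0,0,0],"angular":[0,0,0]},{"jaw":5,"offset":[0,0,0],"angular":[0,0,0]},{"jaw":5,"offset":[0,0,0],"angular":[0,0,0]},{"jaw":5,"offset":[0,0,-1],"angular":[0,0,0]},{"jaw":5,"offset":[0,0,-4],"angular":[0,0,0]},{"jaw":5,"offset":[0,0,-5],"angular":[0,0,0]},{"jaw":5,"offset":[-3,0,-5],"angular":[0,0,0]},{"jaw":5,"offset":[-3,0,0],"angular":[0,0,0]},{"jaw":5,"offset":[0,0,0],"angular":[0,0,0]},{"jaw":5,"offset":[0,0,0],"angular":[0,0,0]}]'
python3 - <<'E'
from h import *
import json
s=arm.read_state(); f=optics.grab_frame('wrist')[:,:,::-1]; g=optics.grab_frame('side')[:,:,::-1];cv2.imwrite('pics/w6.png',f)
json.dump({k:list(map(float,s[k])) for k in('tool_pos','tcp_rot')},open('w6.json','w')); print(s['tool_pos'],s['tcp_rot'],s['time_s'])
K,D,R,o=cam('wrist');C=(K,D,R,o+[0,0,.0105])
for X in((.514,-.0245,.055),(.4916,-.1117,.05)):print(w2px(C,X))
u,v=map(int,w2px(C,(.505,-.055,.04)));v0=max(0,min(v-100,280));u0=u-75;print(u0,v0)
S=w2px(cam('side'),(.51,-.03,.04));a,b=map(int,S);print(a,b)
cv2.imwrite('pics/m6.png',np.hstack([cv2.resize(f[v0:v0+200,u0:u0+150],(450,600),interpolation=3),cv2.resize(g[b-50:b+50,a-28:a+28],(336,600),interpolation=3)]))
E
```

```text
time_s: 16.9
tool_pos: [0.4997, -0.076, 0.1639]
tcp_rot: [-3.141, -0.001, 1.314]
wrist_force: [0.2, 1.1, -0.5]
finger_gap: 0.0499
finger_force: 0.0
[ 0.49970165 -0.07602877  0.16388923] [-3.14083219e+00 -6.93710045e-04  1.31396401e+00] 16.9
[320.83168072 162.12746669]
[321.13299335 271.28466602]
244 100
323 242
```

View pics/m6.png

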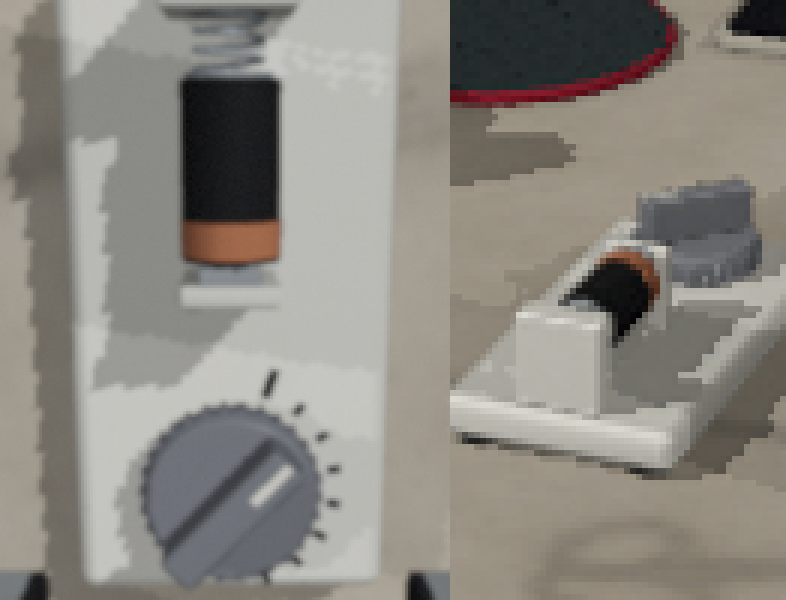

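The cell is seated: spring disc on the flat end at (231,75) and the nub under the lip at (231,273). The dial pointer runs from (252,503) to (294,468). I'll measure its angle and the dial centre in code.

```bash
cat > dial.py <<'E'
from h import *
import json,sys
st=json.load(open(sys.argv[1]+'.json'));f=cv2.imread(f'pics/{sys.argv[1]}.png')
K,D,R,o=cam('wrist',st);C=(K,D,R,o+[0,0,.0105]);p=(.514,-.0245,-1.8228)
d=np.array([p[0]+.09*np.cos(p[2]),p[1]+.09*np.sin(p[2])]);print('dial',d.round(4))
# rectified view of plane z: 0.25 mm/px, seat frame: right=+y, up=-x
def rect(z,h=40):
    g=np.array([[( -h,-h),(-h,h)],[(h,-h),(h,h)]],float).reshape(-1,2)
    src=[]
    for x,y in g/1000: src.append(w2px(C,[d[0]+np.cos(p[2])*x-np.sin(p[2])*y,d[1]+np.sin(p[2])*x+np.cos(p[2])*y,z]))
    H=cv2.getPerspectiveTransform(np.float32(src),np.float32([(0,0),(320,0),(0,320),(320,320)]));return cv2.warpPerspective(f,H,(320,320),flags=3)
a=cv2.cvtColor(rect(.051),cv2.COLOR_BGR2GRAY);m=np.zeros_like(a);cv2.circle(m,(160,160),92,255,-1)
b=((a>165)&(m>0)).astype(np.uint8);n,l,s,c=cv2.connectedComponentsWithStats(b)
for i in range(1,n):
    if s[i,4]>60:
        y,x=np.where(l==i);w=np.cov(x,y);e=np.linalg.eigh(w)[1][:,1];e=e*np.sign(-e[1])
        print('blob',s[i,4],'ctr mm right,up',((c[i][0]-160)/4).round(1),((160-c[i][1])/4).round(1),'axis deg from up cw',np.degrees(np.arctan2(e[0],-e[1])).round(1))
cv2.imwrite('pics/rect.png',a)
a=cv2.cvtColor(rect(.020,45),cv2.COLOR_BGR2GRAY).astype(int)
# marks: darkness at r 28..36 mm by angle
for r in(29.5,31.5):
  t=np.arange(0,180,2);v=[a[int(160-np.cos(np.radians(q))*r*32/9),int(160+np.sin(np.radians(q))*r*32/9)] for q in t];print(r,[(int(t[i]),v[i]) for i in range(1,89) if v[i]<=min(v[i-1],v[i+1]) and v[i]<130])
E
python3 dial.py w6; python3 dial.py w1
```

```text
dial [ 0.4916 -0.1117]
blob 577 ctr mm right,up 10.9 8.3 axis deg from up cw 44.6
blob 164 ctr mm right,up 13.9 -17.1 axis deg from up cw 53.4
29.5 [(22, np.int64(71)), (44, np.int64(91)), (64, np.int64(114)), (116, np.int64(120)), (126, np.int64(100)), (134, np.int64(103)), (136, np.int64(103)), (138, np.int64(103)), (142, np.int64(104)), (146, np.int64(103)), (150, np.int64(104)), (152, np.int64(104)), (154, np.int64(104)), (156, np.int64(104)), (158, np.int64(104)), (160, np.int64(104)), (164, np.int64(104)), (166, np.int64(104)), (170, np.int64(103)), (174, np.int64(104)), (176, np.int64(104))]
31.5 [(22, np.int64(72)), (64, np.int64(116)), (84, np.int64(103)), (86, np.int64(103)), (104, np.int64(113)), (124, np.int64(115)), (136, np.int64(122)), (146, np.int64(95)), (160, np.int64(95)), (174, np.int64(101))]
dial [ 0.4916 -0.1117]
blob 551 ctr mm right,up 10.8 8.7 axis deg from up cw 44.3
blob 103 ctr mm right,up 14.0 -17.5 axis deg from up cw 52.0
29.5 [(22, np.int64(103)), (44, np.int64(119)), (126, np.int64(117)), (138, np.int64(110)), (146, np.int64(102)), (150, np.int64(104)), (154, np.int64(103)), (158, np.int64(102)), (160, np.int64(102)), (164, np.int64(103)), (168, np.int64(104)), (170, np.int64(104)), (172, np.int64(104)), (174, np.int64(104))]
31.5 [(22, np.int64(101)), (64, np.int64(121)), (84, np.int64(118)), (104, np.int64(128)), (144, np.int64(104)), (162, np.int64(90)), (176, np.int64(105))]
```

The pointer axis (44.5°) matches the first mark (44°), so the dial needs 80° clockwise. Aligning and descending onto the bar.

```bash
python3 -m jog '[{"jaw":4,"offset":[-3.63,0.21,0],"angular":[0,0,0]},{"jaw":4,"offset":[0,0,0],"angular":[0,0,10.5]},{"jaw":4,"offset":[0,0,0],"angular":[0,0,10.5]},{"jaw":4,"offset":[0,0,2],"angular":[0,0,10.5]},{"jaw":4,"offset":[0,0,4],"angular":[0,0,10.5]},{"jaw":4,"offset":[0,0,4],"angular":[0,0,2.2]},{"jaw":4,"offset":[0,0,2.5],"angular":[0,0,0]},{"jaw":4,"offset":[0,0,1],"angular":[0,0,0]},{"jaw":4,"offset":[0,0,0.5],"angular":[0,0,0]},{"jaw":4,"offset":[0,0,0],"angular":[0,0,0]},{"jaw":4,"offset":[0,0,0],"angular":[0,0,0]}]'; python3 -m jog '[{"jaw":2.5,"offset":[0,0,0],"angular":[0,0,0]},{"jaw":1,"offset":[0,0,0],"angular":[0,0,0]},{"jaw":0.6,"offset":[0,0,0],"angular":[0,0,0]},{"jaw":0.6,"offset":[0,0,0],"angular":[0,0,0]},{"jaw":0.6,"offset":[0,0,0],"angular":[0,0,0]},{"jaw":0.6,"offset":[0,0,0],"angular":[0,0,0]}]' 30
```

```text
time_s: 18.38
tool_pos: [0.4939, -0.1126, 0.0252]
tcp_rot: [3.14, -0.001, 0.543]
wrist_force: [0.8, -0.7, 0.6]
finger_gap: 0.0401
finger_force: 0.0
time_s: 19.12
tool_pos: [0.4923, -0.1107, 0.0248]
tcp_rot: [-3.139, -0.0, 0.543]
wrist_force: [-2.4, 4.9, 6.6]
finger_gap: 0.0108
finger_force: 29.9
```

```bash
python3 -m jog '[{"jaw":0.6,"offset":[0,-0.2,-0.1],"angular":[0,0,0]},{"jaw":0.6,"offset":[0,0,0],"angular":[0,0,0]},{"jaw":0.6,"offset":[0,0,0],"angular":[0,0,5]},{"jaw":0.6,"offset":[0,0,0],"angular":[0,0,5]},{"jaw":0.6,"offset":[0,0,0],"angular":[0,0,5]},{"jaw":0.6,"offset":[0,0,0],"angular":[0,0,5]},{"jaw":0.6,"offset":[0,0,0],"angular":[0,0,0]}]'
```

```text
time_s: 20.0
tool_pos: [0.4923, -0.1109, 0.0249]
tcp_rot: [3.141, -0.001, 0.195]
wrist_force: [3.7, -1.6, -5.3]
finger_gap: 0.0104
finger_force: 29.7
```

```bash
python3 -m jog '[{"jaw":0.6,"offset":[0,0,0],"angular":[0,0,5]},{"jaw":0.6,"offset":[0,0,0],"angular":[0,0,5]},{"jaw":0.6,"offset":[0,0,0],"angular":[0,0,5]},{"jaw":0.6,"offset":[0,0,0],"angular":[0,0,5]},{"jaw":0.6,"offset":[0,0,0],"angular":[0,0,5]},{"jaw":0.6,"offset":[0,0,0],"angular":[0,0,5]},{"jaw":0.6,"offset":[0,0,0],"angular":[0,0,0]}]';python3 -m jog '[{"jaw":0.6,"offset":[0,0,0],"angular":[0,0,5]},{"jaw":0.6,"offset":[0,0,0],"angular":[0,0,5]},{"jaw":0.6,"offset":[0,0,0],"angular":[0,0,5]},{"jaw":0.6,"offset":[0,0,0],"angular":[0,0,5]},{"jaw":0.6,"offset":[0,0,0],"angular":[0,0,5]},{"jaw":0.6,"offset":[0,0,0],"angular":[0,0,5]},{"jaw":0.6,"offset":[0,0,0],"angular":[0,0,0]},{"jaw":0.6,"offset":[0,0,0],"angular":[0,0,0]}]'
```

```text
time_s: 20.88
tool_pos: [0.4923, -0.1113, 0.0249]
tcp_rot: [3.141, -0.001, -0.328]
wrist_force: [2.8, -3.7, -7.7]
finger_gap: 0.0111
finger_force: 29.5
time_s: 21.88
tool_pos: [0.492, -0.1117, 0.0249]
tcp_rot: [3.141, -0.002, -0.851]
wrist_force: [2.5, -5.2, -7.7]
finger_gap: 0.0106
finger_force: 29.6
```

```bash
python3 -m jog '[{"jaw":2,"offset":[0,0,0],"angular":[0,0,0]},{"jaw":4,"offset":[0,0,0],"angular":[0,0,0]},{"jaw":4,"offset":[0,0,0],"angular":[0,0,0]},{"jaw":4,"offset":[0,0,-2],"angular":[0,0,0]},{"jaw":4,"offset":[0,0,-5],"angular":[0,0,0]},{"jaw":4,"offset":[-2,0,-5],"angular":[0,0,0]},{"jaw":4,"offset":[-2,0,-2],"angular":[0,0,0]},{"jaw":4,"offset":[0,0,0],"angular":[0,0,0]},{"jaw":4,"offset":[0,0,0],"angular":[0,0,0]}]'
python3 - <<'E'
from h import *
import json
s=arm.read_state();cv2.imwrite('pics/w7.png',optics.grab_frame('wrist')[:,:,::-1]);cv2.imwrite('pics/t7.png',optics.grab_frame('top')[:,:,::-1])
json.dump({k:list(map(float,s[k])) for k in('tool_pos','tcp_rot')},open('w7.json','w'))
E
python3 dial.py w7
python3 - <<'E'
from h import *
import json
# cell position check: orange band + black extents in wrist pic, in seat frame
st=json.load(open('w7.json'));f=cv2.imread('pics/w7.png').astype(int);K,D,R,o=cam('wrist',st);C=(K,D,R,o+[0,0,.0105])
for nm,z in(('w7',.055),('w6',.055)):
    st=json.load(open(nm+'.json'));f=cv2.imread(f'pics/{nm}.png').astype(int);K,D,R,o=cam('wrist',st);C=(K,D,R,o+[0,0,.0105])
    m=((f[:,:,2]-f[:,:,0]>50)&(f[:,:,1]-f[:,:,0]<60)&(f[:,:,1]-f[:,:,0]>8)).astype(np.uint8);n,l,s,c=cv2.connectedComponentsWithStats(m)
    M=np.array([[np.cos(-1.8228),np.sin(-1.8228)],[-np.sin(-1.8228),np.cos(-1.8228)]])
    for i in range(1,n):
        if s[i,4]>80:print(nm,s[i,4],c[i].round(1),(M@(px2w(C,c[i],z)[:2]-[.514,-.0245])*1000).round(1))
E
```

```text
time_s: 23.0
tool_pos: [0.4652, -0.0803, 0.1642]
tcp_rot: [3.141, 0.001, -0.853]
wrist_force: [-0.4, -0.9, -0.1]
finger_gap: 0.0402
finger_force: 0.0
dial [ 0.4916 -0.1117]
blob 624 ctr mm right,up 12.0 -7.3 axis deg from up cw -56.0
29.5 [(98, np.int64(116)), (118, np.int64(105)), (140, np.int64(93)), (160, np.int64(94))]
31.5 [(38, np.int64(114)), (56, np.int64(88)), (78, np.int64(105)), (98, np.int64(91)), (118, np.int64(103)), (140, np.int64(107)), (162, np.int64(105))]
w7 349 [237.6 232.7] [10.1  1.2]
w6 385 [321.4 180.1] [14.7  0.3]
```

The dial turned 79.4°, landing on mark 5. I'll go back to the earlier viewing pose to compare the cell directly.

```bash
python3 -m jog '[{"jaw":5,"offset":[1.95,-2.88,0],"angular":[0,0,0]},{"jaw":5,"offset":[0,0,0],"angular":[0,0,-10.34]},{"jaw":5,"offset":[0,0,0],"angular":[0,0,-10.34]},{"jaw":5,"offset":[0,0,0],"angular":[0,0,-10.34]},{"jaw":5,"offset":[0,0,0],"angular":[0,0,-10.34]},{"jaw":5,"offset":[0,0,0],"angular":[0,0,-10.34]},{"jaw":5,"offset":[0,0,0],"angular":[0,0,-10.34]},{"jaw":5,"offset":[0,0,0],"angular":[0,0,-10.34]},{"jaw":5,"offset":[0,0,0],"angular":[0,0,-10.34]},{"jaw":5,"offset":[0,0,0],"angular":[0,0,-10.34]},{"jaw":5,"offset":[0,0,0],"angular":[0,0,-10.34]},{"jaw":5,"offset":[0,0,0],"angular":[0,0,-10.34]},{"jaw":5,"offset":[0,0,0],"angular":[0,0,-10.34]},{"jaw":5,"offset":[0,0,0],"angular":[0,0,0]},{"jaw":5,"offset":[0,0,0],"angular":[0,0,0]}]'
python3 - <<'E'
from h import *
import json
s=arm.read_state();cv2.imwrite('pics/w8.png',optics.grab_frame('wrist')[:,:,::-1])
json.dump({k:list(map(float,s[k])) for k in('tool_pos','tcp_rot')},open('w8.json','w'))
for nm in('w6','w8'):
    st=json.load(open(nm+'.json'));f=cv2.imread(f'pics/{nm}.png').astype(int);K,D,R,o=cam('wrist',st);C=(K,D,R,o+[0,0,.0105])
    M=np.array([[np.cos(-1.8228),np.sin(-1.8228)],[-np.sin(-1.8228),np.cos(-1.8228)]]);Q=lambda u:(M@(px2w(C,u,.055)[:2]-[.514,-.0245])*1000).round(1)
    m=((f[:,:,2]-f[:,:,0]>50)&(f[:,:,1]-f[:,:,0]<60)&(f[:,:,1]-f[:,:,0]>8)).astype(np.uint8);n,l,S,c=cv2.connectedComponentsWithStats(m)
    for i in range(1,n):
        if S[i,4]>80:print(nm,S[i],c[i].round(1),Q(c[i]))
    b=(f[110:190,290:350].max(2)<70).astype(np.uint8);n,l,S,c=cv2.connectedComponentsWithStats(b);i=1+S[1:,4].argmax();print('black',S[i],Q(c[i]+[290,110]))
E
python3 dial.py w8
```

```text
time_s: 24.98
tool_pos: [0.4998, -0.0763, 0.1642]
tcp_rot: [-3.14, -0.0, 1.309]
wrist_force: [0.4, 0.4, -0.6]
finger_gap: 0.0502
finger_force: 0.0
w6 [306 174  31  14 385] [321.4 180.1] [13.9  0.7]
black [  14   16   33   48 1513] [-8.9 -0.1]
w8 [306 173  31  14 388] [321.3 179.6] [13.9  0.8]
black [  14   15   32   49 1502] [-8.9 -0.3]
dial [ 0.4916 -0.1117]
blob 506 ctr mm right,up 12.4 -11.8 axis deg from up cw -56.1
29.5 [(22, np.int64(73)), (44, np.int64(82)), (64, np.int64(113)), (124, np.int64(100)), (132, np.int64(95)), (142, np.int64(116)), (166, np.int64(82)), (168, np.int64(82)), (170, np.int64(82)), (172, np.int64(82)), (176, np.int64(82))]
31.5 [(22, np.int64(74)), (64, np.int64(108)), (84, np.int64(96)), (106, np.int64(112)), (124, np.int64(107)), (134, np.int64(110)), (140, np.int64(117)), (162, np.int64(81)), (164, np.int64(81)), (172, np.int64(83)), (176, np.int64(82))]
```

The cell has not moved, and the pointer at 124° lines up with mark 5 at 124°. The arm is clear, so I'm handing in.

```bash
python3 -c "
from workcell import workorder
print(workorder.job_done())"
```

```text
the job is handed in; nothing more can be done
None
```

I fitted the thick cell in the timer's bay (nub under the lip, spring on the flat end) and turned the dial from the first short mark to the fifth, then handed the job in at about 25 s of the 48 s; the hand-in gave no verdict. The last pictures show the cell unmoved since I let go of it and the pointer on the fifth mark, though I made no final check of the thin cell, shaker, pot or cup.

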